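Chuck a pestle in the sample homogeniser

ROBOT

A 6-joint arm with a two-finger parallel gripper is mounted at the origin on the work surface. World frame = base frame: x ahead of the robot, y to its left, z up, the work surface at z = 0. Lengths are in mm, angles in degrees, forces in N, time in s.
With the tool pointing down it reaches from about 300 to 950 mm from the base axis. Payload 3.1 kg.
Tool frame: the origin (TCP) lies midway between the tips of the shut fingers; the grasp point (between the pads) lies 19 mm behind it; z points along the fingers, y is the line along which they close (so a half turn about z gives the same grasp; the last joint's range is limited). The gripper opens to 85 mm and grips with 20 to 120 N. Pads are 22 mm wide; open, the fingers measure 114 mm over their backs; the gripper's body (76 mm by 85 mm) begins 54 mm behind the grasp point. The pads swing forward as they close: fully open they stand 13 mm farther back than shut.
Start: joints at [63.673, 17.653, 93.61, -0, 68.738, -3.994], TCP at [237.528, 578.111, 231.272] pointing down, gripper open.
Joint ranges: [-175.34, 175.34], [-45.06, 112.39], [2.9, 150.54], [-68.45, 248.45], [3.09, 151.38], [-168.51, 168.51]. Speed limits (degrees/s): [159.86, 159.86, 180, 180, 180, 180].

INTERFACE

Orientations are given as a 3x3 rotation matrix whose columns are the frame's x, y, z axes.
In Python, from plant import robot, vision gives the robot as it stands.
- The arm moves only by the tool move_arm, never from a script. Its argument "increments" is a list of rows, each an object of numbers: "ax", "ay", "az": the turn, a rotation vector about the world's x, y, z in rad; "tx", "ty", "tz": the shift along the world's x, y, z in mm; "claw": the closure, from -1 (fully open) to 1 (shut). A call has 1 to 8 rows; each row shifts and turns the commanded pose from where the row before left it; what a row does not reach is not made up. A row lasts 1/8 s, in which the tool goes at most 62.5 mm and 10.7 degrees, less where a joint would pass 70% of its speed; a pose out of reach is approached as far as the arm can. A call with a gripper value outside its range is refused whole. The fingers move at their own pace and stop on an object; "force" is the grip in N (left out, the last holds). Time passes only in rows, so rows that do not move let the fingers close. It gives the time, the measured TCP pose, the force, the opening and the grip force at its end, in the units of the state.
- robot.read_state(): the state, without advancing time (a new reading comes with each control period).
- vision.camera(name): name is "scene" or "top" or "wrist"; returns a dict with "frame" (420x560x3 uint8, blue, green, red), "z_map" (420x560 float32, mm along the optical axis (not along the pixel's ray), 0 where there is no reading), "fx", "fy", "cx", "cy" (pixels), "dist" ([k1, k2, p1, p2, k3] as OpenCV has them; the pictures are not rectified), "camera_from_world" (4x4, takes a point from world to camera coordinates). Camera axes: x right, y down, z forward; pixel columns grow to the right and rows downward; lengths in mm; the calibration is good to about 2 mm. A picture is of the moment at which its call begins.
- robot.hand_in(): hands the job in; it is judged then, once.
The state is a dict: "time": time; "joint_pos": joint angles; "dq": joint speeds; "tau": joint torques, N m; "tool_pos": TCP position; "tcp_rot": TCP orientation; "force": force on the tool from outside, world axes, zero at the start; "torque": the same for the moment, N m; "grip_width": finger opening in mm; "grasp_force": force on a finger pad.
Only numpy, scipy, OpenCV 4.12 (cv2) and the standard library are available. Lean on these libraries where they do the work, as an engineer would, in place of code of your own. Each camera call takes 0.05 s, during which the arm holds its last target. There are 200 camera calls.

TASK

Take the blue pestle from the rack and fit it in the nose-up homogeniser drive: push its shank down through the collet, past the spring balls, until it sits fully home on the backstop, without forcing it. Then turn the collet nut clockwise until the jaws grip the shank firmly, finger-tight but not overtightened, and let go. Leave everything else on the bench where it is.

Things in the scene. Friction and masses are not known exactly. Their poses are not given: they have to be found in the camera images.
- pestle: The blue pestle (40 to 75 g, 76 mm tall): steel shank 10 mm across, 42 mm long, foot chamfered 2 mm; on it a blue head, a cylinder 16 mm across and 25 mm tall that tapers over another 9 mm to a 7 mm tip. Origin: centre of the shank's foot, z up the shank. It starts upright in the rack, the head's underside on the rack's top. Hold it by the blue cylinder.
- pestle_foot (a point): Centre of the flat end of the blue pestle's shank (the same point as its origin).
- drive: The homogeniser drive parked nose up in its bench stand (fixed, spindle locked): grey base plate 115 mm square, 16 mm high; black cup 68 mm across up to 66 mm; white motor housing 54 mm across up to 98 mm; a cone to a neck 26 mm across; the collet nut on top from 126 to 150 mm. Origin: centre of the base's underside; z up along the spindle, which is also the nut's axis.
- nut_mid (a point): Middle of the collet nut: aluminium, round, dark ribs, 34 mm across, 24 mm high. Clockwise from above tightens. It turns evenly, at about 0.3 N m, until the jaws meet the shank 0.4 to 2 rad from its start (it varies); then the torque climbs, by some 0.2 N m over the next 0.8 rad. A rise of 0.10 to 0.16 N m is finger-tight, 0.2 overtight. It stays where it is left.
- mouth (a point): Centre of the collet's mouth, level with the nut's upper rim, 150 mm above the base's underside. The mouth is 19 mm across at the rim and funnels in over 5 mm of depth to 12 mm; below, the jaws stand open by 11.6 to 18 mm, as the nut was left.
- spring_balls (a point): Centre of the three spring balls in the bore, 29.5 mm below the mouth. They stop the shank's foot there: it does not drop past them by its own weight. A push of about 3 to 7 N takes it over them, then it slides with 2 to 3 N of drag down to the backstop.
- collet: The collet inside the nut with its three jaws, which the nut draws in evenly on the shank, 2 mm per radian. Origin: that of the drive.
- backstop: Brass backstop in the bore, on which the shank's foot must come to rest. Its face lies 33 to 39 mm below the mouth, set differently each time. It is hard: pressed with more than 25 N it counts as rammed. Origin: centre of its upper face.
- stop_face (a point): Centre of the backstop's upper face (the same point as its origin).
- rack: Pale grey-blue pestle rack with blue side stripes (fixed), 250 x 62 mm and 44 mm high, with five 13 mm through holes in a row along its x axis at -100, -50, 0, 50 and 100 mm. Pestles stand in the two end holes and the middle one, in any order. Origin: centre of its underside.
- pestle_white: Pestle with a white, long tapering head, 88 mm tall, standing in the rack; leave it there. Origin: foot of its shank.
- pestle_black: Pestle with a black waisted head, 72 mm tall, standing in the rack; leave it there. Origin: foot of its shank.
- dropper_a: White dropper bottle, 25 mm across, 68 mm tall; leave it. Origin: centre of its underside.
- dropper_b: A second such dropper bottle; leave it. Origin: centre of its underside.
- cassette_a: White test cassette lying flat, 70 x 20 x 5 mm; leave it. Origin: centre of its underside.
- cassette_b: A second test cassette; leave it. Origin: centre of its underside.
- marker: Black marker pen lying down, 125 mm long, 14 mm across; leave it. Origin: under its middle, x along the pen.

How it is judged:
By the outcome, as a careful person would: the job done as asked, in the order asked, and still so for the second after the job is handed in, with the robot touching nothing.
It also fails if it takes over 72 s, if anything falls off the work surface, if the arm or the gripper's body presses on something with over 40 N, if the wrist force passes 120 N, or if a joint passes its speed limit or range.

## Working session

There is one attempt and no reset: what is moved stays moved. The work goes in short steps, Python scripts to look and compute and a tool call to move; the robot and the scene stay as the last step left them, time stands still between calls to the robot, and variables do not carry over. Pictures are saved under pics/ and viewed, at most 10 in all, crops included, and the job is handed in when it is done.

Besides the shell and the picture viewer there is one more tool, called after "Request:" as name(argument=value, ...) on one line, values as JSON. move_arm: Moves the arm, as the interface text tells. Its arguments: {"type":"object","properties":{"increments":{"type":"array"},"force":{"type":"number"}},"required":["increments"]}

```bash
mkdir -p pics; ls
cat > h.py <<'E'
import numpy as np,cv2
from plant import robot,vision
def cam(n):
    c=vision.camera(n); c['K']=np.array([[c['fx'],0,c['cx']],[0,c['fy'],c['cy']],[0,0,1.]]); c['d']=np.array(c['dist'],float); c['T']=np.array(c['camera_from_world'],float); return c
def ray(c,u,v):
    p=cv2.undistortPoints(np.array([[[u,v]]],float),c['K'],c['d'])[0,0]
    R=c['T'][:3,:3];o=-R.T@c['T'][:3,3];return o,R.T@np.array([p[0],p[1],1.])
def onz(c,u,v,z):
    o,d=ray(c,u,v);return o+d*(z-o[2])/d[2]
def depth(c,u,v):
    o,d=ray(c,u,v);return o+d*float(c['z_map'][int(round(v)),int(round(u))])
def proj(c,p):
    return cv2.projectPoints(np.array([p],float),cv2.Rodrigues(c['T'][:3,:3])[0],c['T'][:3,3],c['K'],c['d'])[0][0,0]
def tri(c1,p1,c2,p2):
    o1,d1=ray(c1,*p1);o2,d2=ray(c2,*p2);d1/=np.linalg.norm(d1);d2/=np.linalg.norm(d2)
    s=np.linalg.lstsq(np.c_[d1,-d2],o2-o1,rcond=None)[0];a=o1+d1*s[0];b=o2+d2*s[1];return (a+b)/2,np.linalg.norm(a-b)
def blobs(c,lo,hi,amin=30):
    m=cv2.inRange(cv2.cvtColor(c['frame'],cv2.COLOR_BGR2HSV),lo,hi)
    n,l,s,ce=cv2.connectedComponentsWithStats(m)
    return [(s[i].tolist(),ce[i].round(1).tolist()) for i in range(1,n) if s[i,4]>amin],l
E
python3 - <<'E'
from h import *
for n in ['scene','top','wrist']:
    c=cam(n); cv2.imwrite(f'pics/{n}0.png',c['frame']); R=c['T'][:3,:3];print(n,-R.T@c['T'][:3,3],R[2],c['fx'])
    print(blobs(c,(95,120,40),(130,255,255))[0])
s=robot.read_state();print(s)
E
```

```text
pics
scene [1119.04587817 -691.44286026 1177.21277931] [-0.40984229  0.50777476 -0.75775596] 524.9116344755512
[([142, 0, 144, 88, 7904], [208.0, 29.6]), ([437, 165, 7, 13, 46], [440.1, 171.1]), ([203, 234, 53, 51, 94], [229.0, 258.6]), ([259, 263, 5, 11, 45], [261.1, 268.2]), ([237, 376, 16, 17, 201], [244.8, 384.1])]
top [ 433.47946676   -6.01365446 1292.49128561] [ 0.08180561  0.01220028 -0.99657363] 487.7235549656892
[([460, 91, 14, 14, 152], [466.3, 97.2])]
wrist [163.59135466 608.50514674 373.24740278] [ 0.28562983 -0.11901238 -0.95092148] 334.99852655736845
[]
{'time': 0.15, 'joint_pos': array([ 6.36723739e+01,  1.76952389e+01,  9.36713353e+01,  1.83827909e-03,
        6.87397601e+01, -3.99131610e+00]), 'dq': array([-0.03709227, -0.03385415, -0.31940854,  0.06124485, -0.0924502 ,
        0.01032667]), 'tau': array([-3.93324872e-04, -4.15808523e+01, -2.77142286e+01, -1.34302553e-05,
        6.14052551e-03, -1.26410617e-05]), 'tool_pos': array([237.23279852, 577.52605644, 230.29897464]), 'tcp_rot': array([[-9.24964561e-01,  3.80052416e-01, -8.49889409e-04],
       [ 3.80053333e-01,  9.24963103e-01, -1.65011631e-03],
       [ 1.58985654e-04, -1.84930241e-03, -9.99998277e-01]]), 'force': array([ 0.10729045,  0.18867498, -0.84853626]), 'torque': array([-0.00793755,  0.02061853, -0.05728291]), 'grasp_force': 0.0, 'grip_width': 85.29800166779766}
```

```bash
python3 -c "
import cv2,numpy as np
a=[cv2.imread(f'pics/{n}0.png') for n in ['scene','top','wrist']]
cv2.imwrite('pics/m0.png',np.hstack([cv2.resize(x,(400,300)) for x in a[:2]]))"
```

```text
(no output)
```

View pics/top0.png

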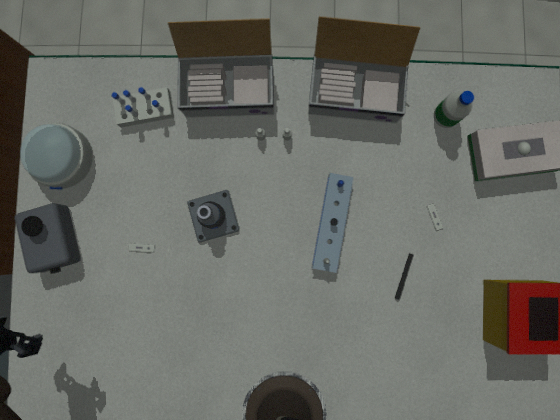

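View pics/scene0.png

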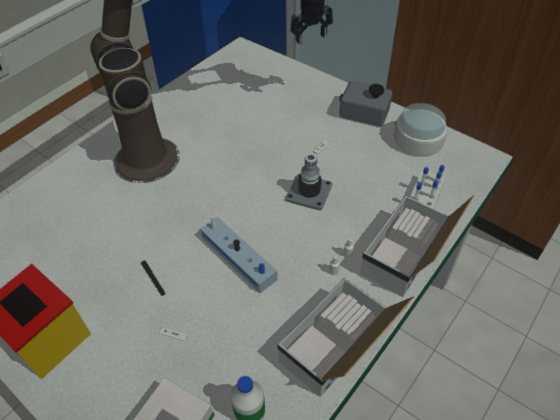

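The top view shows the blue pestle at the far end of the rack at about (340,184), with the black one at (334,221) and the white one at (326,262). The nut is near (208,211). In the scene view the blue pestle is at (261,268) and the nut at (311,158).

Run:
```python
from h import *
t=cam('top');s=cam('scene')
def near(b,p,r=25): return [x for x in b if np.hypot(x[1][0]-p[0],x[1][1]-p[1])<r]
pt=near(blobs(t,(105,120,20),(130,255,255),8)[0],(340,184),12);ps=near(blobs(s,(105,120,20),(130,255,255),8)[0],(261,268),12)
print(pt,ps)
if pt and ps: print(tri(t,pt[0][1],s,ps[0][1]), depth(t,*pt[0][1]),depth(s,*ps[0][1]))
print('nut',depth(t,208,211),tri(t,(208,211),s,(311,158)))
def pts(c,u0,u1,v0,v1):
    return np.array([depth(c,u,v) for v in range(v0,v1) for u in range(u0,u1) if c['z_map'][v,u]>0])
for c,b in ((t,(190,230,195,230)),(s,(295,328,145,180))):
    P=pts(c,*b);q=P[(P[:,2]>143)&(P[:,2]<158)];print('nut pts',len(q),q.mean(0),q.min(0),q.max(0))
# rack top rect
P=[]
m=cv2.inRange(cv2.cvtColor(t['frame'],cv2.COLOR_BGR2HSV),(98,40,90),(120,160,255))
n,l,st,ce=cv2.connectedComponentsWithStats(m);i=l[240,327] or 1+st[1:,4].argmax()
print(st[i],ce[i]);cn=max(cv2.findContours((l==i).astype(np.uint8),0,2)[0],key=cv2.contourArea)
r=cv2.boxPoints(cv2.minAreaRect(cn));print(np.array([onz(t,*p,44) for p in r]).round(1))
big=np.hstack([cv2.resize(t['frame'][165:280,190:360],None,fx=2.3,fy=2.3,interpolation=2),cv2.resize(s['frame'][145:260,250:420],None,fx=2.3,fy=2.3,interpolation=2)])
cv2.imwrite('pics/b1.png',big)
```

```text
[([338, 180, 6, 7, 28], [340.1, 182.8])] [([259, 263, 5, 11, 45], [261.1, 268.2])]
(array([ 600.88610943, -130.11332278,   58.63079561]), np.float64(1.3456165658477302)) [ 598.73935042 -127.70689498   77.92623829] [ 603.56966576 -134.00528503   65.42883745]
nut [514.47229041 189.16121786 151.13320058] (array([516.75580392, 191.03736299, 154.46719813]), np.float64(6.925418472139716))
nut pts 149 [512.27412812 199.25733879 149.01471195] [495.51055552 182.61061278 143.06572658] [528.92255097 216.1964043  155.04958298]
nut pts 89 [515.21018659 198.38203158 148.4551765 ] [497.70850766 182.17022962 143.00163805] [531.52481414 215.17077892 154.88673841]
[ 312  173   41  100 1881] [331.98458267 221.34449761]
[[ 384.1  -60.6   44. ]
 [ 629.2 -100.1   44. ]
 [ 618.7 -166.5   44. ]
 [ 373.9 -126.    44. ]]
```

Request:
move_arm(increments=[{"tx":34.5,"ty":-47,"tz":6,"claw":-1},{"tx":34.5,"ty":-47,"tz":6,"claw":-1},{"tx":34.5,"ty":-47,"tz":6,"claw":-1},{"tx":34.5,"ty":-47,"tz":6,"claw":-1},{"tx":34.5,"ty":-47,"tz":6,"claw":-1},{"tx":34.5,"ty":-47,"tz":6,"claw":-1},{"tx":34.5,"ty":-47,"tz":6,"claw":-1},{"tx":34,"ty":-50,"tz":6,"claw":-1}])

```text
schema error: expected keys ax, ay, az, tx, ty, tz, claw
```

Request:
move_arm(increments=[{"claw":-1},{"claw":-1},{"claw":-1}])

```text
schema error: expected keys ax, ay, az, tx, ty, tz, claw
```

Run:
```python
from h import *
import pickle
w=cam('wrist');cv2.imwrite('pics/w1.png',w['frame']);pickle.dump(w,open('w1.pkl','wb'))
s=robot.read_state();print(s['tool_pos'],s['joint_pos'].round(1),proj(w,[513,199,150]))
```

```text
[237.43150196 577.84655064 230.83494654] [63.7 17.7 93.6 -0.  68.7 -4. ] [ 42.44866071 577.90765303]
```

View pics/w1.png

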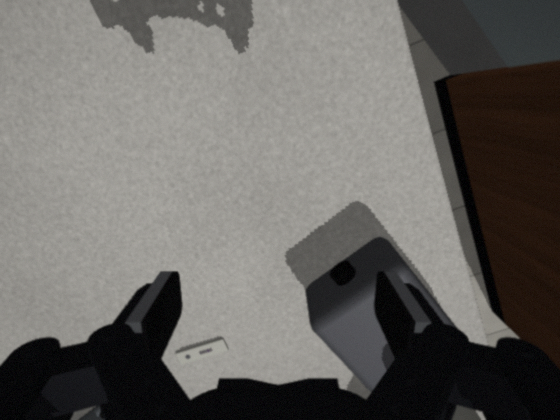

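The call was refused because every key must be given. This picture is still from the start place: the fingers sit at the bottom, around (165,320) and (395,320).

Request:
move_arm(increments=[{"ax":0,"ay":0,"az":0,"tx":34.5,"ty":-47,"tz":6,"claw":-1},{"ax":0,"ay":0,"az":0,"tx":34.5,"ty":-47,"tz":6,"claw":-1},{"ax":0,"ay":0,"az":0,"tx":34.5,"ty":-47,"tz":6,"claw":-1},{"ax":0,"ay":0,"az":0,"tx":34.5,"ty":-47,"tz":6,"claw":-1},{"ax":0,"ay":0,"az":0,"tx":34.5,"ty":-47,"tz":6,"claw":-1},{"ax":0,"ay":0,"az":0,"tx":34.5,"ty":-47,"tz":6,"claw":-1},{"ax":0,"ay":0,"az":0,"tx":34.5,"ty":-47,"tz":6,"claw":-1},{"ax":0,"ay":0,"az":0,"tx":34,"ty":-50,"tz":6,"claw":-1}])

```text
time: 1.3
tool_pos: [514.0, 197.6, 279.7]
tcp_rot: [[-0.925, 0.38, 0.001], [0.38, 0.925, 0.0], [-0.001, 0.001, -1.0]]
force: [1.2, 1.1, 0.3]
grip_width: 85.8
grasp_force: 0.0
```

Request:
move_arm(increments=[{"ax":0,"ay":0,"az":0,"tx":0,"ty":0,"tz":0,"claw":-1},{"ax":0,"ay":0,"az":0,"tx":0,"ty":0,"tz":0,"claw":-1},{"ax":0,"ay":0,"az":0,"tx":0,"ty":0,"tz":0,"claw":-1}])

```text
time: 1.68
tool_pos: [512.1, 200.2, 278.9]
tcp_rot: [[-0.926, 0.378, -0.001], [0.378, 0.926, 0.0], [0.001, -0.0, -1.0]]
force: [-0.0, -0.3, -0.1]
grip_width: 85.3
grasp_force: 0.0
```

Run:
```python
from h import *
import pickle
w=cam('wrist');cv2.imwrite('pics/w2.png',w['frame']);pickle.dump(w,open('w2.pkl','wb'))
s=robot.read_state();print(s['time'],s['tool_pos'],s['joint_pos'].round(1),proj(w,[513,199,150]))
```

```text
1.725 [512.02575029 200.36178833 278.94528398] [ 16.8   7.  100.9   0.   72.2 -51. ] [276.08880848 200.33705956]
```

View pics/w2.png

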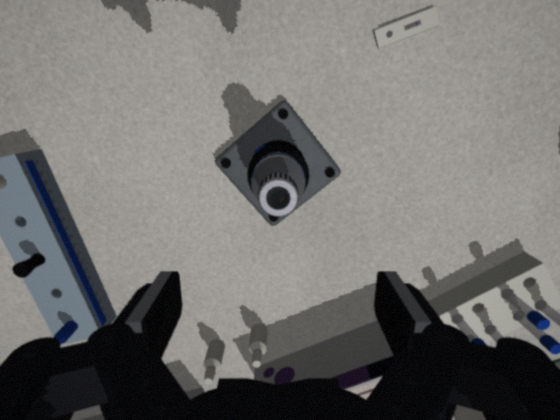

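The nut's bright upper ring is centred at about (278,197), with the dark mouth inside it. I'll move on to the pestle, taking a second nut view on the way for height.

Request:
move_arm(increments=[{"ax":0,"ay":0,"az":0,"tx":5,"ty":-45,"tz":0,"claw":-1},{"ax":0,"ay":0,"az":0,"tx":0,"ty":0,"tz":0,"claw":-1},{"ax":0,"ay":0,"az":0,"tx":0,"ty":0,"tz":0,"claw":-1},{"ax":0,"ay":0,"az":0,"tx":0,"ty":0,"tz":0,"claw":-1}])

```text
time: 2.22
tool_pos: [517.7, 155.3, 279.3]
tcp_rot: [[-0.926, 0.379, -0.0], [0.379, 0.926, 0.0], [0.0, 0.0, -1.0]]
force: [-0.3, -0.6, -1.0]
grip_width: 85.5
grasp_force: 0.0
```

```bash
cat >> h.py <<'E'
def ring(c,guess,r=45,th=130):
    "outer edge of the nut's bright top ring as an ellipse"
    g=cv2.cvtColor(c['frame'],cv2.COLOR_BGR2GRAY);m=np.zeros_like(g);cv2.circle(m,tuple(int(x) for x in guess),r,255,-1)
    b=((g>th)&(m>0)).astype(np.uint8);n,l,s,ce=cv2.connectedComponentsWithStats(b)
    i=min(range(1,n),key=lambda i:np.hypot(*(ce[i]-guess)) if s[i,4]>100 else 1e9)
    cn,h=cv2.findContours((l==i).astype(np.uint8),cv2.RETR_CCOMP,cv2.CHAIN_APPROX_NONE)
    return [cv2.fitEllipse(x) for x in sorted(cn,key=len)[::-1][:2]]
E
python3 - <<'E'
from h import *
import pickle
a=pickle.load(open('w2.pkl','rb'));b=cam('wrist');pickle.dump(b,open('w3.pkl','wb'));print(robot.read_state()['tool_pos'])
g=cv2.cvtColor(a['frame'],cv2.COLOR_BGR2GRAY);print(g[197,240:316:2]);u,v=proj(b,[513,199,150]);gb=cv2.cvtColor(b['frame'],cv2.COLOR_BGR2GRAY);print(u,v)
for th in (120,150,180):
  ea=ring(a,(278,197),45,th);eb=ring(b,(u,v),45,th);print(th,ea,eb)
  for i in (0,1):
    try: print(tri(a,ea[i][0],b,eb[i][0]),onz(a,*ea[i][0],150),onz(b,*eb[i][0],150))
    except Exception as e: print(e)
E
```

```text
[517.77494588 155.15838815 279.24736763]
[155 156 146  83  75  81  82  82  69  69 142 162 156  89  38  32  28  27
  28  29  29  33  31  21  32 118 165 170 144  79  78  83  85  84  82  90
 132 147]
323.654883480614 174.21951771115496
120 [((277.9732666015625, 197.63758850097656), (34.92963790893555, 36.36968994140625), 96.17069244384766), ((277.70684814453125, 197.61709594726562), (25.05899429321289, 25.84296989440918), 89.41336059570312)] [((326.7410888671875, 186.83445739746094), (60.40895080566406, 81.54183959960938), 81.30526733398438), ((325.54925537109375, 171.26187133789062), (25.52025604248047, 26.79438591003418), 61.09421920776367)]
(array([520.47992737, 199.11092465, 140.21993855]), np.float64(12.632158499305167)) [511.4028628  201.37869741 150.        ] [524.09951727 197.73997598 150.        ]
(array([511.10224497, 201.25048125, 150.68402555]), np.float64(0.02977402648920603)) [511.30084013 201.17719426 150.        ] [511.25602519 201.28710098 150.        ]
150 [((278.0628662109375, 197.5714111328125), (33.126773834228516, 34.398643493652344), 95.38607025146484), ((277.6205
[... 158 characters left out ...]
07836914), 58.21977996826172), ((325.5999755859375, 171.35667419433594), (26.932357788085938, 27.961095809936523), 55.82924270629883)]
(array([511.49832067, 201.45517439, 149.80045152]), np.float64(0.13048714586901058)) [511.37771686 201.47079303 150.        ] [511.51557897 201.45238507 150.        ]
(array([511.04777616, 201.23791573, 150.91615874]), np.float64(0.14124618806494224)) [511.22041182 201.13130013 150.        ] [511.34668095 201.29898127 150.        ]Traceback (most recent call last):
  File "<stdin>", line 6, in <module>
  File "h.py", line 25, in ring
    i=min(range(1,n),key=lambda i:np.hypot(*(ce[i]-guess)) if s[i,4]>100 else 1e9)
ValueError: min() iterable argument is empty
```

The mouth is at about (511.3, 201.3, 150.3): the two views agree to 0.2 mm and the height matches. Next, over the pestle.

Request:
move_arm(increments=[{"ax":0,"ay":0,"az":0,"tx":14,"ty":-47.5,"tz":-15,"claw":-1},{"ax":0,"ay":0,"az":0,"tx":14,"ty":-47.5,"tz":-15,"claw":-1},{"ax":0,"ay":0,"az":0,"tx":14,"ty":-47.5,"tz":-15,"claw":-1},{"ax":0,"ay":0,"az":0,"tx":14,"ty":-47.5,"tz":-15,"claw":-1},{"ax":0,"ay":0,"az":0,"tx":14,"ty":-47.5,"tz":-15,"claw":-1},{"ax":0,"ay":0,"az":0,"tx":13,"ty":-47.5,"tz":-14,"claw":-1},{"ax":0,"ay":0,"az":0,"tx":0,"ty":0,"tz":0,"claw":-1},{"ax":0,"ay":0,"az":0,"tx":0,"ty":0,"tz":0,"claw":-1}])

```text
time: 3.28
tool_pos: [600.9, -130.1, 190.0]
tcp_rot: [[-0.925, 0.38, -0.001], [0.38, 0.925, 0.001], [0.001, 0.001, -1.0]]
force: [0.3, 0.3, 0.0]
grip_width: 85.0
grasp_force: 0.0
```

Run:
```python
from h import *
import pickle
w=cam('wrist');cv2.imwrite('pics/w4.png',w['frame']);pickle.dump(w,open('w4.pkl','wb'))
s=robot.read_state();print(s['tool_pos'],s['joint_pos'].round(1),proj(w,[601,-130,78]),proj(w,[601,-130,44]))
print(blobs(w,(105,120,20),(130,255,255),30)[0])
```

```text
[ 601.06478148 -129.61168795  190.44300415] [-16.2  18.8  97.    0.   64.1 -84. ] [276.97966745 204.77757967] [277.00741067 193.43633128]
[([269, 183, 18, 25, 360], [277.4, 195.4])]
```

View pics/w4.png

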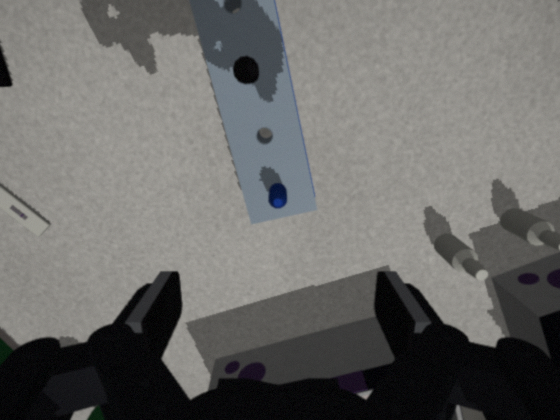

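The blue head is at (277,195), right where predicted, with no neighbour near the finger paths. I'll take a second place for its height.

Request:
move_arm(increments=[{"ax":0,"ay":0,"az":0,"tx":18,"ty":44,"tz":0,"claw":-1},{"ax":0,"ay":0,"az":0,"tx":0,"ty":0,"tz":0,"claw":-1},{"ax":0,"ay":0,"az":0,"tx":0,"ty":0,"tz":0,"claw":-1},{"ax":0,"ay":0,"az":0,"tx":0,"ty":0,"tz":0,"claw":-1}])

```text
time: 3.82
tool_pos: [618.7, -86.9, 190.6]
tcp_rot: [[-0.925, 0.38, 0.0], [0.38, 0.925, -0.0], [-0.0, -0.0, -1.0]]
force: [0.4, -0.2, 0.1]
grip_width: 86.0
grasp_force: 0.0
```

Run:
```python
from h import *
import pickle
a=pickle.load(open('w4.pkl','rb'));b=cam('wrist');pickle.dump(b,open('w5.pkl','wb'));print(robot.read_state()['tool_pos'])
A=[x for x in blobs(a,(105,120,20),(130,255,255),60)[0]][0];u=proj(b,[601,-130,60])
B=min(blobs(b,(105,120,20),(130,255,255),60)[0],key=lambda x:np.hypot(*(np.array(x[1])-u)));print(A,B,u)
p,e=tri(a,A[1],b,B[1]);print('centroid',p,e)
# lowest point of head (far end in image = underside edge) and silhouette mid lines
for c,k in((a,A),(b,B)):
  m=cv2.inRange(cv2.cvtColor(c['frame'],cv2.COLOR_BGR2HSV),(105,120,20),(130,255,255));n,l,s,ce=cv2.connectedComponentsWithStats(m)
  i=l[int(k[1][1]),int(k[1][0])];print(cv2.minAreaRect(cv2.findContours((l==i).astype(np.uint8),0,1)[0][0]))
  for q in ([601,-130,44],[601,-130,69],[601,-130,78]): print(proj(c,q))
```

```text
[618.73760027 -87.16442786 190.45823   ]
([269, 183, 18, 25, 360], [277.4, 195.4]) ([212, 183, 21, 24, 379], [222.4, 194.7]) [222.21590387 198.06556942]
centroid [ 598.44657952 -128.57584193   60.25967111] 0.2674261120257314
((277.5, 195.0), (24.0, 17.0), 90.0)
[277.00741067 193.43633128]
[276.98764722 201.51688277]
[276.97966745 204.77757967]
((222.4000244140625, 194.7000274658203), (17.441329956054688, 25.043960571289062), 26.56505012512207)
[225.02338966 193.05269699]
[220.50044347 201.12796862]
[218.67497378 204.3862373 ]
```

The head's centroid height is 60 mm, which fits 44–78. Allowing for its silhouette, the axis is at about (599.2, -129.3), in agreement with the rack hole. Descending to TCP z = 48 and gripping.

Request:
move_arm(increments=[{"ax":0,"ay":0,"az":0,"tx":-19.8,"ty":-42.4,"tz":0,"claw":-1},{"ax":0,"ay":0,"az":0,"tx":0,"ty":0,"tz":-30,"claw":-1},{"ax":0,"ay":0,"az":0,"tx":0,"ty":0,"tz":-35,"claw":-1},{"ax":0,"ay":0,"az":0,"tx":0,"ty":0,"tz":-30,"claw":-1},{"ax":0,"ay":0,"az":0,"tx":0,"ty":0,"tz":-25,"claw":-1},{"ax":0,"ay":0,"az":0,"tx":0,"ty":0,"tz":-15,"claw":-1},{"ax":0,"ay":0,"az":0,"tx":0,"ty":0,"tz":-7.3,"claw":-1},{"ax":0,"ay":0,"az":0,"tx":0,"ty":0,"tz":0,"claw":-1}])

```text
time: 4.88
tool_pos: [599.3, -129.5, 48.0]
tcp_rot: [[-0.925, 0.38, 0.0], [0.38, 0.925, -0.0], [-0.0, -0.0, -1.0]]
force: [0.2, 0.0, -0.2]
grip_width: 85.5
grasp_force: 0.0
```

Request:
move_arm(increments=[{"ax":0,"ay":0,"az":0,"tx":0,"ty":0,"tz":0,"claw":1},{"ax":0,"ay":0,"az":0,"tx":0,"ty":0,"tz":0,"claw":1},{"ax":0,"ay":0,"az":0,"tx":0,"ty":0,"tz":0,"claw":1},{"ax":0,"ay":0,"az":0,"tx":0,"ty":0,"tz":0,"claw":1},{"ax":0,"ay":0,"az":0,"tx":0,"ty":0,"tz":0,"claw":1},{"ax":0,"ay":0,"az":0,"tx":0,"ty":0,"tz":0,"claw":1},{"ax":0,"ay":0,"az":0,"tx":0,"ty":0,"tz":0,"claw":1},{"ax":0,"ay":0,"az":0,"tx":0,"ty":0,"tz":0,"claw":1}], force=40)

```text
time: 5.88
tool_pos: [599.5, -129.3, 48.4]
tcp_rot: [[-0.925, 0.38, 0.0], [0.38, 0.925, -0.0], [-0.0, 0.0, -1.0]]
force: [-0.8, 0.7, 5.6]
grip_width: 14.6
grasp_force: 39.2
```

Request:
move_arm(increments=[{"ax":0,"ay":0,"az":0,"tx":0,"ty":0,"tz":2,"claw":1},{"ax":0,"ay":0,"az":0,"tx":0,"ty":0,"tz":0,"claw":1},{"ax":0,"ay":0,"az":0,"tx":0,"ty":0,"tz":0,"claw":1}])

```text
time: 6.25
tool_pos: [598.8, -129.3, 49.4]
tcp_rot: [[-0.925, 0.38, -0.001], [0.38, 0.925, 0.0], [0.001, -0.0, -1.0]]
force: [0.8, -0.1, 0.1]
grip_width: 14.1
grasp_force: 39.0
```

```bash
cat >> h.py <<'E'
def avg(n=8):
    L=[]
    for _ in range(n): vision.camera('wrist'); L.append(robot.read_state())
    return {k:np.mean([s[k] for s in L],0).round(3) for k in ('tool_pos','force','torque','grip_width','grasp_force','joint_pos')}
E
python3 - <<'E'
from h import *
print(avg(5))
E
```

```text
{'tool_pos': array([ 598.985, -129.268,   49.632]), 'force': array([-0.056, -0.015, -0.57 ]), 'torque': array([ 0.007,  0.018, -0.034]), 'grip_width': np.float64(14.476), 'grasp_force': np.float64(38.96), 'joint_pos': array([-1.62480e+01,  2.90390e+01,  1.01315e+02, -3.00000e-03,
        4.96760e+01, -8.39100e+01])}
```

It is held: the measured weight is about 58 g. Lift straight out, then go over the drive.

Request:
move_arm(increments=[{"ax":0,"ay":0,"az":0,"tx":0,"ty":0,"tz":20,"claw":1},{"ax":0,"ay":0,"az":0,"tx":0,"ty":0,"tz":35,"claw":1},{"ax":0,"ay":0,"az":0,"tx":0,"ty":0,"tz":45,"claw":1},{"ax":0,"ay":0,"az":0,"tx":0,"ty":0,"tz":45,"claw":1},{"ax":0,"ay":0,"az":0,"tx":0,"ty":0,"tz":35,"claw":1},{"ax":0,"ay":0,"az":0,"tx":-5,"ty":20,"tz":10,"claw":1},{"ax":0,"ay":0,"az":0,"tx":-10,"ty":37,"tz":0,"claw":1},{"ax":0,"ay":0,"az":0,"tx":-12,"ty":45,"tz":0,"claw":1}])

```text
time: 7.5
tool_pos: [570.6, -25.5, 239.3]
tcp_rot: [[-0.925, 0.381, -0.002], [0.381, 0.925, 0.001], [0.002, 0.0, -1.0]]
force: [0.6, 0.1, -0.2]
grip_width: 14.3
grasp_force: 39.3
```

Request:
move_arm(increments=[{"ax":0,"ay":0,"az":0,"tx":-12,"ty":45,"tz":0,"claw":1},{"ax":0,"ay":0,"az":0,"tx":-12,"ty":45,"tz":0,"claw":1},{"ax":0,"ay":0,"az":0,"tx":-12,"ty":45,"tz":0,"claw":1},{"ax":0,"ay":0,"az":0,"tx":-11,"ty":43,"tz":0,"claw":1},{"ax":0,"ay":0,"az":0,"tx":-9,"ty":32,"tz":0,"claw":1},{"ax":0,"ay":0,"az":0,"tx":-4.9,"ty":18.6,"tz":0,"claw":1},{"ax":0,"ay":0,"az":0,"tx":0,"ty":0,"tz":0,"claw":1},{"ax":0,"ay":0,"az":0,"tx":0,"ty":0,"tz":0,"claw":1}])

```text
time: 8.5
tool_pos: [511.3, 200.5, 239.7]
tcp_rot: [[-0.925, 0.38, -0.0], [0.38, 0.925, -0.001], [0.0, -0.001, -1.0]]
force: [0.1, -0.6, -1.3]
grip_width: 14.6
grasp_force: 39.3
```

Run:
```python
from h import *
a=avg(4);print(a,robot.read_state()['time'])
w=cam('wrist');t=cam('top');s=cam('scene');x,y,z=a['tool_pos'];f=[x,y,z-46]
pw=proj(w,f);print('foot',pw,proj(t,f),proj(s,f),'mouth',proj(w,[511.3,201.3,150]))
u,v=proj(s,f).astype(int)
k=lambda im,u,v,r,z:cv2.resize(im[max(v-r,0):v+r,max(u-r,0):u+r],(2*r*z,2*r*z),interpolation=cv2.INTER_CUBIC)
cv2.imwrite('pics/g6.png',np.hstack([k(w['frame'],int(pw[0]),int(pw[1]),70,3)[:400,:400],k(s['frame'],u,v,33,6)[:400,:396]]))
print(pw-70,(u-33,v-33))
```

```text
{'tool_pos': array([511.611, 200.246, 239.87 ]), 'force': array([ 0.199,  0.369, -0.963]), 'torque': array([ 0.006, -0.01 , -0.012]), 'grip_width': np.float64(14.44), 'grasp_force': np.float64(39.268), 'joint_pos': array([ 1.68470e+01,  8.88300e+00,  1.03381e+02, -2.50000e-02,
        6.77520e+01, -5.07260e+01])} 8.7
foot [276.71057977 236.81218362] [199.94788297 210.72489753] [310.67995486 145.30193536] mouth [278.01556226 212.62722447]Traceback (most recent call last):
  File "<stdin>", line 7, in <module>
    return _nx.concatenate(arrs, 1, dtype=dtype, casting=casting)
           ~~~~~~~~~~~~~~~^^^^^^^^^^^^^^^^^^^^^^^^^^^^^^^^^^^^^^^
ValueError: all the input array dimensions except for the concatenation axis must match exactly, but along dimension 0, the array at index 0 has size 400 and the array at index 1 has size 396
```

Run:
```python
from h import *
a=avg(2);print(a['tool_pos'])
w=cam('wrist');s=cam('scene');x,y,z=a['tool_pos'];f=[x,y,z-46]
k=lambda im,u,v,r:cv2.resize(im[v-r:v+r,u-r:u+r],(400,400),interpolation=cv2.INTER_CUBIC)
cv2.imwrite('pics/g6.png',np.hstack([k(w['frame'],277,237,60),k(s['frame'],311,146,33)]))
```

```text
[511.515 200.887 239.977]
```

View pics/g6.png

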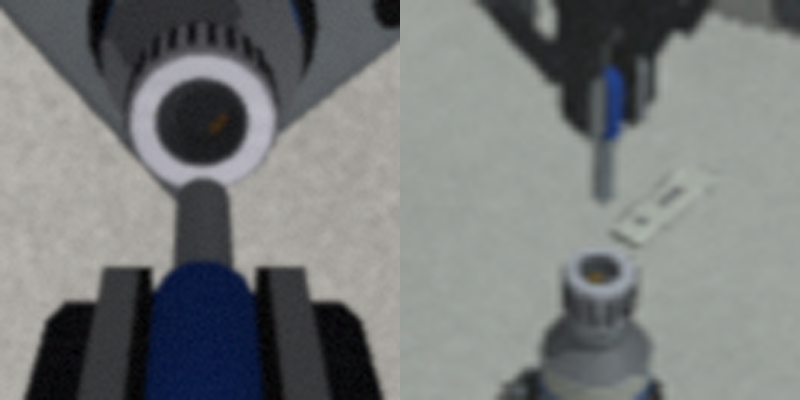

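Left crop: the shank (centre x≈202) lines up with the mouth (203), with the foot's edge at y≈180. Right crop: the shank is vertical at x≈602 above the mouth at x≈600. It is aligned, so lower it into the mouth.

Request:
move_arm(increments=[{"ax":0,"ay":0,"az":0,"tx":0,"ty":0,"tz":-18,"claw":1},{"ax":0,"ay":0,"az":0,"tx":0,"ty":0,"tz":-16,"claw":1},{"ax":0,"ay":0,"az":0,"tx":0,"ty":0,"tz":-8,"claw":1},{"ax":0,"ay":0,"az":0,"tx":0,"ty":0,"tz":0,"claw":1},{"ax":0,"ay":0,"az":0,"tx":0,"ty":0,"tz":-4,"claw":1},{"ax":0,"ay":0,"az":0,"tx":0,"ty":0,"tz":-4,"claw":1},{"ax":0,"ay":0,"az":0,"tx":0,"ty":0,"tz":-2,"claw":1},{"ax":0,"ay":0,"az":0,"tx":0,"ty":0,"tz":0,"claw":1}])

```text
time: 10.05
tool_pos: [511.3, 201.3, 187.9]
tcp_rot: [[-0.925, 0.38, -0.0], [0.38, 0.925, -0.0], [0.0, -0.0, -1.0]]
force: [-0.2, -0.5, -0.6]
grip_width: 14.5
grasp_force: 39.3
```

Request:
move_arm(increments=[{"ax":0,"ay":0,"az":0,"tx":0,"ty":0,"tz":-3,"claw":1},{"ax":0,"ay":0,"az":0,"tx":0,"ty":0,"tz":-3,"claw":1},{"ax":0,"ay":0,"az":0,"tx":0,"ty":0,"tz":-3,"claw":1},{"ax":0,"ay":0,"az":0,"tx":0,"ty":0,"tz":0,"claw":1}])

```text
time: 10.55
tool_pos: [511.0, 201.2, 178.5]
tcp_rot: [[-0.925, 0.38, -0.001], [0.38, 0.925, -0.0], [0.001, -0.001, -1.0]]
force: [-0.3, -0.1, -0.8]
grip_width: 14.5
grasp_force: 39.3
```

Request:
move_arm(increments=[{"ax":0,"ay":0,"az":0,"tx":0,"ty":0,"tz":-3,"claw":1},{"ax":0,"ay":0,"az":0,"tx":0,"ty":0,"tz":-3,"claw":1},{"ax":0,"ay":0,"az":0,"tx":0,"ty":0,"tz":-3,"claw":1},{"ax":0,"ay":0,"az":0,"tx":0,"ty":0,"tz":0,"claw":1}])

```text
time: 11.05
tool_pos: [511.1, 201.2, 169.6]
tcp_rot: [[-0.925, 0.38, -0.001], [0.38, 0.925, -0.0], [0.001, -0.001, -1.0]]
force: [-0.9, 0.5, -0.5]
grip_width: 14.5
grasp_force: 39.3
```

Request:
move_arm(increments=[{"ax":0,"ay":0,"az":0,"tx":0,"ty":0,"tz":-1,"claw":1},{"ax":0,"ay":0,"az":0,"tx":0,"ty":0,"tz":0,"claw":1}])

```text
time: 11.3
tool_pos: [511.3, 201.3, 169.0]
tcp_rot: [[-0.925, 0.38, 0.0], [0.38, 0.925, 0.0], [-0.0, 0.0, -1.0]]
force: [-0.1, 0.0, 0.3]
grip_width: 14.4
grasp_force: 39.3
```

Request:
move_arm(increments=[{"ax":0,"ay":0,"az":0,"tx":0,"ty":0,"tz":-1,"claw":1},{"ax":0,"ay":0,"az":0,"tx":0,"ty":0,"tz":0,"claw":1}])

```text
time: 11.55
tool_pos: [511.3, 201.3, 167.9]
tcp_rot: [[-0.925, 0.38, -0.0], [0.38, 0.925, -0.0], [0.0, -0.0, -1.0]]
force: [0.3, -0.0, -0.7]
grip_width: 14.7
grasp_force: 39.3
```

Request:
move_arm(increments=[{"ax":0,"ay":0,"az":0,"tx":0,"ty":0,"tz":-1,"claw":1},{"ax":0,"ay":0,"az":0,"tx":0,"ty":0,"tz":0,"claw":1}])

```text
time: 11.8
tool_pos: [511.3, 201.2, 167.0]
tcp_rot: [[-0.925, 0.38, -0.0], [0.38, 0.925, -0.0], [-0.0, -0.0, -1.0]]
force: [0.3, -1.3, -0.5]
grip_width: 14.4
grasp_force: 39.3
```

Request:
move_arm(increments=[{"ax":0,"ay":0,"az":0,"tx":0,"ty":0,"tz":-1,"claw":1},{"ax":0,"ay":0,"az":0,"tx":0,"ty":0,"tz":0,"claw":1}])

```text
time: 12.05
tool_pos: [511.3, 201.2, 166.0]
tcp_rot: [[-0.925, 0.38, 0.0], [0.38, 0.925, -0.0], [-0.0, -0.0, -1.0]]
force: [0.3, -0.9, 0.8]
grip_width: 14.3
grasp_force: 39.3
```

Request:
move_arm(increments=[{"ax":0,"ay":0,"az":0,"tx":0,"ty":0,"tz":-1,"claw":1},{"ax":0,"ay":0,"az":0,"tx":0,"ty":0,"tz":0,"claw":1}])

```text
time: 12.3
tool_pos: [511.5, 201.3, 165.0]
tcp_rot: [[-0.925, 0.38, 0.0], [0.38, 0.925, -0.0], [-0.0, 0.0, -1.0]]
force: [0.4, -1.0, -0.6]
grip_width: 14.5
grasp_force: 39.4
```

Request:
move_arm(increments=[{"ax":0,"ay":0,"az":0,"tx":0,"ty":0,"tz":-1,"claw":1},{"ax":0,"ay":0,"az":0,"tx":0,"ty":0,"tz":0,"claw":1}])

```text
time: 12.55
tool_pos: [511.4, 201.3, 163.9]
tcp_rot: [[-0.925, 0.38, 0.0], [0.38, 0.925, -0.0], [-0.0, 0.0, -1.0]]
force: [0.1, -0.2, -0.9]
grip_width: 14.7
grasp_force: 39.3
```

Request:
move_arm(increments=[{"ax":0,"ay":0,"az":0,"tx":0,"ty":0,"tz":-0.7,"claw":1},{"ax":0,"ay":0,"az":0,"tx":0,"ty":0,"tz":0,"claw":1}])

```text
time: 12.8
tool_pos: [511.4, 201.3, 163.2]
tcp_rot: [[-0.925, 0.38, 0.0], [0.38, 0.925, -0.0], [-0.0, 0.0, -1.0]]
force: [0.5, -1.4, -0.1]
grip_width: 14.6
grasp_force: 39.4
```

Request:
move_arm(increments=[{"ax":0,"ay":0,"az":0,"tx":0,"ty":0,"tz":-0.7,"claw":1},{"ax":0,"ay":0,"az":0,"tx":0,"ty":0,"tz":0,"claw":1}])

```text
time: 13.05
tool_pos: [511.3, 201.3, 162.5]
tcp_rot: [[-0.925, 0.38, 0.0], [0.38, 0.925, -0.0], [-0.0, -0.0, -1.0]]
force: [0.4, -1.1, 0.5]
grip_width: 14.3
grasp_force: 39.4
```

Request:
move_arm(increments=[{"ax":0,"ay":0,"az":0,"tx":0,"ty":0,"tz":-0.7,"claw":1},{"ax":0,"ay":0,"az":0,"tx":0,"ty":0,"tz":0,"claw":1}])

```text
time: 13.3
tool_pos: [511.3, 201.3, 161.8]
tcp_rot: [[-0.925, 0.38, -0.0], [0.38, 0.925, 0.0], [0.0, -0.0, -1.0]]
force: [0.5, -1.3, -1.1]
grip_width: 14.9
grasp_force: 39.4
```

Request:
move_arm(increments=[{"ax":0,"ay":0,"az":0,"tx":0,"ty":0,"tz":-0.7,"claw":1},{"ax":0,"ay":0,"az":0,"tx":0,"ty":0,"tz":0,"claw":1}])

```text
time: 13.55
tool_pos: [511.3, 201.3, 161.0]
tcp_rot: [[-0.925, 0.38, -0.0], [0.38, 0.925, -0.0], [0.0, -0.0, -1.0]]
force: [0.9, -0.3, -0.2]
grip_width: 14.9
grasp_force: 39.4
```

Run:
```python
from h import *
print(avg(6))
w=cam('wrist');s=cam('scene')
k=lambda im,u,v,r:cv2.resize(im[v-r:v+r,u-r:u+r],(400,400),interpolation=cv2.INTER_CUBIC)
cv2.imwrite('pics/g7.png',np.hstack([k(w['frame'],277,237,60),k(s['frame'],311,156,33)]))
```

```text
{'tool_pos': array([511.265, 201.313, 161.075]), 'force': array([ 0.332, -0.663,  0.079]), 'torque': array([-0.156, -0.115,  0.002]), 'grip_width': np.float64(14.517), 'grasp_force': np.float64(39.381), 'joint_pos': array([ 1.69510e+01,  1.39520e+01,  1.07204e+02,  2.00000e-03,
        5.88530e+01, -5.07170e+01])}
```

View pics/g7.png

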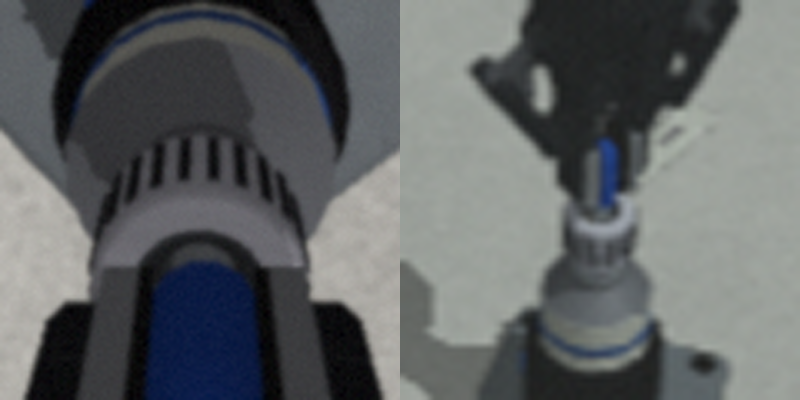

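The wrist crop shows the head's lower edge at crop (205,262), i.e. pixel (278.5,255.6). The shank is inside the mouth. I'll compute the height of that edge.

Run:
```python
from h import *
w=cam('wrist');s=robot.read_state();T=s['tool_pos'];X=s['tcp_rot'][:,0]
m=cv2.inRange(cv2.cvtColor(w['frame'],cv2.COLOR_BGR2HSV),(105,120,20),(130,255,255));m[:,:262]=0;m[:,295:]=0
v=np.where(m[:,278])[0];v=v[v>240].min();print('edge row',v)
for dv in(-.5,0):
  o,d=ray(w,278.,v+dv);k=((T+8*X-o)@X)/(d@X);p=o+k*d;print('underside z',p,'foot',p[2]-42)
o,d=ray(w,277.5,177+243*.3); # ring near edge beside shank
print(depth(w,278,v+3))
```

```text
edge row 256
underside z [504.09410976 204.98187608 157.05915939] foot 115.05915938766222
underside z [504.09390624 204.98110082 157.6026413 ] foot 115.60264129833891
[504.18528594 204.93879437 160.59236946]
```

Request:
move_arm(increments=[{"ax":0,"ay":0,"az":0,"tx":0.3,"ty":-0.6,"tz":-0.5,"claw":1},{"ax":0,"ay":0,"az":0,"tx":0,"ty":0,"tz":0,"claw":1}])

```text
time: 14.25
tool_pos: [511.6, 200.8, 160.7]
tcp_rot: [[-0.925, 0.38, -0.0], [0.38, 0.925, 0.0], [0.0, 0.0, -1.0]]
force: [0.4, 0.2, -0.3]
grip_width: 14.6
grasp_force: 39.3
```

Request:
move_arm(increments=[{"ax":0,"ay":0,"az":0,"tx":0,"ty":0,"tz":-0.6,"claw":1},{"ax":0,"ay":0,"az":0,"tx":0,"ty":0,"tz":0,"claw":1}])

```text
time: 14.5
tool_pos: [511.7, 200.8, 160.1]
tcp_rot: [[-0.925, 0.38, 0.0], [0.38, 0.925, 0.0], [-0.0, 0.0, -1.0]]
force: [-0.4, 0.8, -0.2]
grip_width: 14.4
grasp_force: 39.4
```

Request:
move_arm(increments=[{"ax":0,"ay":0,"az":0,"tx":0,"ty":0,"tz":-0.6,"claw":1},{"ax":0,"ay":0,"az":0,"tx":0,"ty":0,"tz":0,"claw":1}])

```text
time: 14.75
tool_pos: [511.7, 200.7, 159.4]
tcp_rot: [[-0.925, 0.38, 0.0], [0.38, 0.925, 0.0], [-0.0, 0.0, -1.0]]
force: [0.8, -1.0, 0.8]
grip_width: 14.4
grasp_force: 39.4
```

Request:
move_arm(increments=[{"ax":0,"ay":0,"az":0,"tx":0,"ty":0,"tz":-0.6,"claw":1},{"ax":0,"ay":0,"az":0,"tx":0,"ty":0,"tz":0,"claw":1}])

```text
time: 15.0
tool_pos: [511.6, 200.7, 158.8]
tcp_rot: [[-0.925, 0.38, 0.0], [0.38, 0.925, 0.0], [0.0, 0.0, -1.0]]
force: [0.2, 0.2, -0.1]
grip_width: 14.3
grasp_force: 39.4
```

Request:
move_arm(increments=[{"ax":0,"ay":0,"az":0,"tx":0,"ty":0,"tz":-0.6,"claw":1},{"ax":0,"ay":0,"az":0,"tx":0,"ty":0,"tz":0,"claw":1}])

```text
time: 15.25
tool_pos: [511.7, 200.7, 158.4]
tcp_rot: [[-0.925, 0.38, 0.0], [0.38, 0.925, -0.0], [-0.0, 0.0, -1.0]]
force: [0.3, 0.4, 1.3]
grip_width: 14.8
grasp_force: 39.6
```

Request:
move_arm(increments=[{"ax":0,"ay":0,"az":0,"tx":0,"ty":0,"tz":-0.6,"claw":1},{"ax":0,"ay":0,"az":0,"tx":0,"ty":0,"tz":0,"claw":1}])

```text
time: 15.5
tool_pos: [511.9, 200.7, 158.4]
tcp_rot: [[-0.925, 0.38, 0.001], [0.38, 0.925, 0.0], [-0.0, 0.0, -1.0]]
force: [-0.4, -1.2, 5.5]
grip_width: 13.9
grasp_force: 39.9
```

Run:
```python
from h import *
print(avg(6))
w=cam('wrist');b=w['frame'].astype(int);print(b[240:275,278].tolist())
```

```text
{'tool_pos': array([511.906, 200.718, 158.335]), 'force': array([-1.053, -0.718,  5.322]), 'torque': array([-0.164,  0.183,  0.019]), 'grip_width': np.float64(14.386), 'grasp_force': np.float64(39.872), 'joint_pos': array([ 1.68780e+01,  1.41710e+01,  1.07289e+02, -1.10000e-02,
        5.85080e+01, -5.07850e+01])}
[[112, 106, 106], [113, 107, 107], [112, 107, 108], [113, 106, 109], [112, 107, 107], [111, 106, 106], [96, 90, 91], [57, 54, 51], [36, 33, 32], [32, 31, 30], [39, 39, 35], [56, 52, 53], [69, 65, 64], [67, 62, 62], [65, 59, 55], [67, 47, 38], [67, 30, 18], [67, 29, 15], [63, 26, 9], [65, 26, 10], [64, 24, 9], [67, 27, 13], [66, 25, 12], [65, 26, 12], [67, 28, 14], [66, 26, 8], [67, 29, 14], [65, 26, 6], [69, 31, 16], [66, 27, 11], [69, 29, 13], [68, 29, 13], [67, 26, 9], [64, 24, 8], [67, 25, 9]]
```

Request:
move_arm(increments=[{"ax":0,"ay":0,"az":0,"tx":0,"ty":0,"tz":-0.3,"claw":1},{"ax":0,"ay":0,"az":0,"tx":0,"ty":0,"tz":0,"claw":1}])

```text
time: 16.1
tool_pos: [512.0, 200.7, 158.3]
tcp_rot: [[-0.925, 0.38, 0.001], [0.38, 0.925, 0.0], [-0.001, 0.0, -1.0]]
force: [-1.9, -0.5, 6.6]
grip_width: 14.5
grasp_force: 40.0
```

Request:
move_arm(increments=[{"ax":0,"ay":0,"az":0,"tx":0,"ty":0,"tz":-0.2,"claw":1},{"ax":0,"ay":0,"az":0,"tx":0,"ty":0,"tz":0,"claw":1}])

```text
time: 16.35
tool_pos: [512.1, 200.7, 158.3]
tcp_rot: [[-0.925, 0.38, 0.001], [0.38, 0.925, 0.0], [-0.001, 0.0, -1.0]]
force: [-1.6, -0.7, 7.6]
grip_width: 14.9
grasp_force: 40.1
```

Run:
```python
from h import *
w=cam('wrist');s=robot.read_state();T=s['tool_pos'];X=s['tcp_rot'][:,0]
b=w['frame'].astype(int).sum(2)//3;print(b[170:256:1,278].tolist())
for v in (246.5,):
  for z in (142,146,150,154):
    print(v,z,(onz(w,278,v,z)-T)@X)
# ball/stop check through outer ring top edge rows
for v in range(215,236,4): print(v,(onz(w,278,v,150)-T)@X)
t=cam('top');f=t['frame'];print([ (f[r,c].tolist()) for r,c in ((211,205),)])
g=avg(3);print(g['force'],g['torque'],g['tool_pos'])
```

```text
[5, 9, 9, 8, 9, 15, 25, 54, 72, 62, 42, 50, 72, 82, 83, 84, 85, 75, 58, 54, 55, 54, 54, 55, 54, 54, 53, 56, 54, 52, 58, 54, 57, 55, 57, 54, 54, 56, 54, 56, 57, 53, 54, 51, 43, 41, 49, 60, 72, 73, 73, 72, 75, 72, 73, 74, 76, 77, 77, 78, 75, 81, 81, 84, 90, 92, 98, 107, 111, 111, 108, 107, 107, 107, 106, 101, 79, 50, 36, 30, 42, 62, 65, 63, 59, 47]
246.5 142 7.175480079729553
246.5 146 9.001306890797835
246.5 150 10.827133701866071
246.5 154 12.652960512934298
215 27.28091784913564
219 25.247558527353256
223 23.198212479693186
227 21.132725238110638
231 19.050940425010097
235 16.952699720022856
[[60, 67, 69]]
[-1.668 -0.779  7.614] [-0.209  0.274 -0.001] [512.052 200.73  158.301]
```

The rim checks out at 150 mm. The head's underside is 4.5 mm above it, so the foot is about 37.5 mm deep, well past the balls. It stands firm at over 8 N net, so that is the backstop. Releasing.

Request:
move_arm(increments=[{"ax":0,"ay":0,"az":0,"tx":-0.3,"ty":0.3,"tz":0,"claw":1},{"ax":0,"ay":0,"az":0,"tx":0,"ty":0,"tz":0,"claw":-1},{"ax":0,"ay":0,"az":0,"tx":0,"ty":0,"tz":0,"claw":-1},{"ax":0,"ay":0,"az":0,"tx":0,"ty":0,"tz":0,"claw":-1},{"ax":0,"ay":0,"az":0,"tx":0,"ty":0,"tz":0,"claw":-1},{"ax":0,"ay":0,"az":0,"tx":0,"ty":0,"tz":0,"claw":-1},{"ax":0,"ay":0,"az":0,"tx":0,"ty":0,"tz":0,"claw":-1},{"ax":0,"ay":0,"az":0,"tx":0,"ty":0,"tz":0,"claw":-1}])

```text
time: 17.6
tool_pos: [511.3, 201.0, 157.2]
tcp_rot: [[-0.925, 0.38, -0.0], [0.38, 0.925, 0.0], [0.0, -0.0, -1.0]]
force: [-0.3, 0.2, -0.3]
grip_width: 85.4
grasp_force: 0.0
```

Run:
```python
from h import *
a=avg(3);print(a);T=a['tool_pos'];w=cam('wrist');s=robot.read_state();X=s['tcp_rot'][:,0]
b=w['frame'].astype(int);print([(r,b[r,278].tolist()) for r in range(240,262)])
m=cv2.inRange(cv2.cvtColor(w['frame'],cv2.COLOR_BGR2HSV),(105,120,20),(130,255,255));v=np.where(m[240:,278])[0].min()+240
o,d=ray(w,278.,v-.5);P=np.array([512,200.9,0]);k=((P+8*X-o)@X)/(d@X);print(v,o+k*d)
k=lambda im,u,v,r:cv2.resize(im[v-r:v+r,u-r:u+r],(400,400),interpolation=cv2.INTER_CUBIC)
sc=cam('scene');cv2.imwrite('pics/g8.png',np.hstack([k(w['frame'],280,260,90),k(sc['frame'],311,156,33)]))
```

```text
{'tool_pos': array([511.334, 201.007, 157.188]), 'force': array([ 0.172, -0.384, -0.567]), 'torque': array([-0.009, -0.012,  0.014]), 'grip_width': np.float64(85.443), 'grasp_force': np.float64(0.0), 'joint_pos': array([ 1.69190e+01,  1.42290e+01,  1.07368e+02,  1.00000e-03,
        5.84020e+01, -5.07460e+01])}
[(240, [166, 157, 157]), (241, [166, 158, 158]), (242, [160, 152, 153]), (243, [151, 142, 143]), (244, [130, 123, 124]), (245, [118, 111, 111]), (246, [105, 99, 101]), (247, [102, 98, 98]), (248, [91, 86, 86]), (249, [54, 51, 51]), (250, [36, 35, 33]), (251, [31, 28, 29]), (252, [36, 34, 34]), (253, [49, 48, 46]), (254, [57, 55, 53]), (255, [62, 61, 56]), (256, [61, 52, 51]), (257, [60, 39, 33]), (258, [61, 30, 16]), (259, [59, 23, 6]), (260, [59, 24, 8]), (261, [61, 21, 11])]
258 [504.79468704 204.43280713 153.95991177]
```

View pics/g8.png

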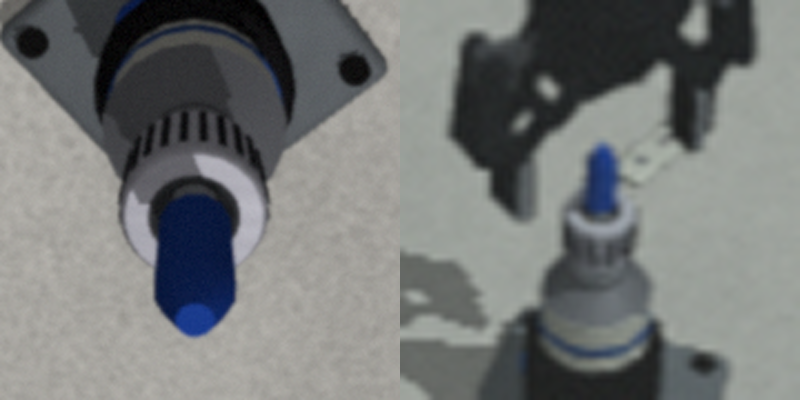

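The pestle stands upright in the nut with its head just above the rim; the wrist crop shows the tip at (195,320) and the nut around (195,205). Now lower the open fingers around the nut and grip.

Request:
move_arm(increments=[{"ax":0,"ay":0,"az":0,"tx":0,"ty":0.2,"tz":-10,"claw":-1},{"ax":0,"ay":0,"az":0,"tx":0,"ty":0,"tz":-10,"claw":-1},{"ax":0,"ay":0,"az":0,"tx":0,"ty":0,"tz":-8,"claw":-1},{"ax":0,"ay":0,"az":0,"tx":0,"ty":0,"tz":-4,"claw":-1},{"ax":0,"ay":0,"az":0,"tx":0,"ty":0,"tz":0,"claw":-1}])

```text
time: 18.48
tool_pos: [511.0, 201.1, 124.6]
tcp_rot: [[-0.925, 0.38, -0.001], [0.38, 0.925, -0.0], [0.001, -0.001, -1.0]]
force: [0.1, -0.6, -0.2]
grip_width: 85.2
grasp_force: 0.0
```

Request:
move_arm(increments=[{"ax":0,"ay":0,"az":0,"tx":0,"ty":0,"tz":0,"claw":1},{"ax":0,"ay":0,"az":0,"tx":0,"ty":0,"tz":0,"claw":1},{"ax":0,"ay":0,"az":0,"tx":0,"ty":0,"tz":0,"claw":1},{"ax":0,"ay":0,"az":0,"tx":0,"ty":0,"tz":0,"claw":1},{"ax":0,"ay":0,"az":0,"tx":0,"ty":0,"tz":0,"claw":1},{"ax":0,"ay":0,"az":0,"tx":0,"ty":0,"tz":0,"claw":1},{"ax":0,"ay":0,"az":0,"tx":0,"ty":0,"tz":0,"claw":1}], force=60)

```text
time: 19.35
tool_pos: [511.3, 200.6, 125.9]
tcp_rot: [[-0.925, 0.38, -0.0], [0.38, 0.925, -0.001], [-0.0, -0.001, -1.0]]
force: [-2.4, -2.7, 5.8]
grip_width: 31.8
grasp_force: 59.6
```

Run:
```python
from h import *
print(avg(5))
```

```text
{'tool_pos': array([511.283, 200.617, 125.906]), 'force': array([-2.408, -2.776,  6.026]), 'torque': array([-0.5  ,  0.373,  0.074]), 'grip_width': np.float64(32.253), 'grasp_force': np.float64(59.61), 'joint_pos': array([ 1.6917e+01,  1.6664e+01,  1.0846e+02, -7.6000e-02,  5.4910e+01,
       -5.0735e+01])}
```

Request:
move_arm(increments=[{"ax":0,"ay":0,"az":0,"tx":-0.3,"ty":-0.3,"tz":0.8,"claw":1},{"ax":0,"ay":0,"az":0,"tx":0,"ty":0,"tz":0,"claw":1},{"ax":0,"ay":0,"az":0,"tx":0,"ty":0,"tz":0,"claw":1}])

```text
time: 19.98
tool_pos: [511.3, 200.6, 126.0]
tcp_rot: [[-0.925, 0.38, 0.0], [0.38, 0.925, -0.001], [-0.001, -0.0, -1.0]]
force: [1.4, -3.3, 1.7]
grip_width: 32.4
grasp_force: 59.7
```

```bash
cat > tq.py <<'E'
from h import *
a=robot.read_state();b=avg(6);yaw=lambda R:np.arctan2(R[1,0],R[0,0])
c=robot.read_state()
print('t',c['time'],'end tz',a['torque'][2].round(3),'hold',b['torque'],b['force'],'yaw',yaw(a['tcp_rot']).round(4),yaw(c['tcp_rot']).round(4),'j6',b['joint_pos'][5],b['tool_pos'],b['grip_width'])
E
python3 tq.py
```

```text
t 20.275 end tz 0.102 hold [-0.613 -0.096  0.066] [ 1.044 -3.154  1.2  ] yaw 2.7521 2.752 j6 -50.749 [511.243 200.639 125.955] 32.282
```

Request:
move_arm(increments=[{"ax":0,"ay":0,"az":-0.07,"tx":0,"ty":0,"tz":0,"claw":1},{"ax":0,"ay":0,"az":-0.07,"tx":0,"ty":0,"tz":0,"claw":1}])

```text
time: 20.52
tool_pos: [511.3, 200.7, 126.0]
tcp_rot: [[-0.862, 0.506, 0.001], [0.506, 0.862, -0.001], [-0.001, -0.0, -1.0]]
force: [1.1, -3.6, 0.5]
grip_width: 32.6
grasp_force: 59.7
```

```bash
python3 tq.py
```

```text
t 20.825 end tz 0.24 hold [-0.739 -0.22  -0.114] [ 1.574 -4.851  0.628] yaw 2.6106 2.612 j6 -42.707 [511.244 200.693 125.949] 32.152
```

Create tr.py:
```python
from plant import robot
import numpy as np
a=robot.read_state();R=a['tcp_rot']
print('t',round(a['time'],2),'tz',a['torque'].round(3),'tau6',a['tau'][5].round(4),'yaw',round(float(np.arctan2(R[1,0],R[0,0])),4),a['force'].round(1),'dq6',a['dq'][5].round(1),a['tool_pos'].round(2),round(a['grip_width'],1))
```

```text
(no output)
```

Request:
move_arm(increments=[{"ax":0,"ay":0,"az":-0.05,"tx":0.1,"ty":-0.3,"tz":0,"claw":1},{"ax":0,"ay":0,"az":-0.05,"tx":0,"ty":0,"tz":0,"claw":1}])

```text
time: 21.08
tool_pos: [511.3, 200.7, 126.0]
tcp_rot: [[-0.808, 0.589, 0.0], [0.589, 0.808, 0.0], [-0.0, 0.0, -1.0]]
force: [1.8, -3.6, 1.1]
grip_width: 32.2
grasp_force: 59.7
```

```bash
python3 tr.py
```

```text
t 21.07 tz [-0.553 -0.194  0.244] tau6 0.0087 yaw 2.512 [ 1.8 -3.6  1.1] dq6 22.6 [511.3  200.72 125.98] 32.2
```

Request:
move_arm(increments=[{"ax":0,"ay":0,"az":-0.05,"tx":0,"ty":0,"tz":0,"claw":1}])

```text
time: 21.2
tool_pos: [511.3, 200.7, 126.0]
tcp_rot: [[-0.778, 0.628, 0.0], [0.628, 0.778, -0.0], [-0.0, 0.0, -1.0]]
force: [1.7, -2.6, 0.3]
grip_width: 32.2
grasp_force: 59.6
```

```bash
python3 tr.py
```

```text
t 21.2 tz [-0.6   -0.195  0.276] tau6 0.0101 yaw 2.4621 [ 1.7 -2.6  0.3] dq6 22.6 [511.28 200.72 125.97] 32.2
```

Request:
move_arm(increments=[{"ax":0,"ay":0,"az":-0.05,"tx":0,"ty":0,"tz":0,"claw":1}])

```text
time: 21.32
tool_pos: [511.3, 200.7, 126.0]
tcp_rot: [[-0.746, 0.666, 0.001], [0.666, 0.746, 0.0], [-0.0, 0.0, -1.0]]
force: [1.8, -4.3, -0.2]
grip_width: 31.9
grasp_force: 59.6
```

```bash
python3 tr.py
```

```text
t 21.32 tz [-0.568 -0.233  0.267] tau6 0.0102 yaw 2.4121 [ 1.8 -4.3 -0.2] dq6 22.7 [511.3  200.75 125.97] 31.9
```

Request:
move_arm(increments=[{"ax":0,"ay":0,"az":-0.05,"tx":0,"ty":0,"tz":0,"claw":1}])

```text
time: 21.45
tool_pos: [511.3, 200.8, 126.0]
tcp_rot: [[-0.711, 0.703, 0.001], [0.703, 0.711, 0.0], [-0.0, 0.0, -1.0]]
force: [1.5, -3.7, -0.6]
grip_width: 32.2
grasp_force: 59.6
```

```bash
python3 tr.py
```

```text
t 21.45 tz [-0.616 -0.208  0.254] tau6 0.0103 yaw 2.3621 [ 1.5 -3.7 -0.6] dq6 22.6 [511.31 200.76 125.98] 32.2
```

Request:
move_arm(increments=[{"ax":0,"ay":0,"az":-0.05,"tx":0,"ty":-0.2,"tz":0,"claw":1},{"ax":0,"ay":0,"az":-0.05,"tx":0,"ty":0,"tz":0,"claw":1}])

```text
time: 21.7
tool_pos: [511.3, 200.8, 125.9]
tcp_rot: [[-0.637, 0.771, 0.001], [0.771, 0.637, 0.0], [-0.0, 0.001, -1.0]]
force: [2.3, -2.4, -0.0]
grip_width: 32.5
grasp_force: 59.6
```

```bash
python3 tr.py
```

```text
t 21.7 tz [-0.483 -0.286  0.265] tau6 0.0101 yaw 2.2619 [ 2.3 -2.4 -0. ] dq6 22.7 [511.32 200.77 125.94] 32.5
```

Request:
move_arm(increments=[{"ax":0,"ay":0,"az":-0.05,"tx":0,"ty":0,"tz":0,"claw":1},{"ax":0,"ay":0,"az":-0.05,"tx":0,"ty":0,"tz":0,"claw":1}])

```text
time: 21.95
tool_pos: [511.3, 200.8, 125.9]
tcp_rot: [[-0.557, 0.83, 0.001], [0.83, 0.557, 0.001], [0.0, 0.001, -1.0]]
force: [1.7, -2.3, -0.3]
grip_width: 32.0
grasp_force: 59.6
```

```bash
python3 tr.py
```

```text
t 21.95 tz [-0.466 -0.257  0.234] tau6 0.0107 yaw 2.162 [ 1.7 -2.3 -0.3] dq6 22.7 [511.33 200.79 125.95] 32.0
```

Request:
move_arm(increments=[{"ax":0,"ay":0,"az":-0.05,"tx":0,"ty":0,"tz":0,"claw":1},{"ax":0,"ay":0,"az":-0.05,"tx":0,"ty":0,"tz":0,"claw":1}])

```text
time: 22.2
tool_pos: [511.4, 200.8, 126.0]
tcp_rot: [[-0.472, 0.882, 0.001], [0.882, 0.472, 0.001], [0.0, 0.001, -1.0]]
force: [2.3, -1.9, -0.6]
grip_width: 32.0
grasp_force: 59.6
```

```bash
python3 tr.py
```

```text
t 22.2 tz [-0.449 -0.234  0.286] tau6 0.0108 yaw 2.062 [ 2.3 -1.9 -0.6] dq6 22.7 [511.39 200.83 125.97] 32.0
```

Request:
move_arm(increments=[{"ax":0,"ay":0,"az":-0.05,"tx":0,"ty":0,"tz":0,"claw":1},{"ax":0,"ay":0,"az":-0.05,"tx":0,"ty":0,"tz":0,"claw":1}])

```text
time: 22.45
tool_pos: [511.4, 200.8, 126.0]
tcp_rot: [[-0.381, 0.924, 0.001], [0.924, 0.381, 0.001], [0.0, 0.001, -1.0]]
force: [1.8, -1.5, -0.1]
grip_width: 32.1
grasp_force: 59.6
```

```bash
python3 tr.py
```

```text
t 22.45 tz [-0.495 -0.225  0.222] tau6 0.0109 yaw 1.962 [ 1.8 -1.5 -0.1] dq6 22.8 [511.42 200.84 125.98] 32.1
```

Request:
move_arm(increments=[{"ax":0,"ay":0,"az":-0.05,"tx":0,"ty":0,"tz":0,"claw":1},{"ax":0,"ay":0,"az":-0.05,"tx":0,"ty":0,"tz":0,"claw":1}])

```text
time: 22.7
tool_pos: [511.4, 200.9, 126.0]
tcp_rot: [[-0.287, 0.958, 0.001], [0.958, 0.287, 0.001], [0.0, 0.001, -1.0]]
force: [1.7, -2.3, -0.7]
grip_width: 32.1
grasp_force: 59.6
```

```bash
python3 tr.py
```

```text
t 22.7 tz [-0.387 -0.209  0.244] tau6 0.011 yaw 1.8619 [ 1.7 -2.3 -0.7] dq6 22.7 [511.44 200.86 125.98] 32.1
```

Request:
move_arm(increments=[{"ax":0,"ay":0,"az":-0.05,"tx":0,"ty":0,"tz":0,"claw":1},{"ax":0,"ay":0,"az":-0.05,"tx":0,"ty":0,"tz":0,"claw":1}])

```text
time: 22.95
tool_pos: [511.5, 200.9, 126.0]
tcp_rot: [[-0.19, 0.982, 0.001], [0.982, 0.19, 0.001], [0.0, 0.001, -1.0]]
force: [2.6, -2.5, -0.0]
grip_width: 32.5
grasp_force: 59.6
```

```bash
python3 tr.py
```

```text
t 22.95 tz [-0.412 -0.271  0.322] tau6 0.0112 yaw 1.762 [ 2.6 -2.5 -0. ] dq6 22.7 [511.47 200.87 125.96] 32.5
```

Request:
move_arm(increments=[{"ax":0,"ay":0,"az":-0.05,"tx":0,"ty":0,"tz":0,"claw":1},{"ax":0,"ay":0,"az":-0.05,"tx":0,"ty":0,"tz":0,"claw":1}])

```text
time: 23.2
tool_pos: [511.5, 200.9, 126.0]
tcp_rot: [[-0.091, 0.996, 0.001], [0.996, 0.091, 0.001], [0.001, 0.001, -1.0]]
force: [2.1, -2.6, -0.6]
grip_width: 32.0
grasp_force: 59.6
```

```bash
python3 tr.py
```

```text
t 23.2 tz [-0.407 -0.22   0.266] tau6 0.0113 yaw 1.662 [ 2.1 -2.6 -0.6] dq6 22.7 [511.51 200.87 125.97] 32.0
```

Request:
move_arm(increments=[{"ax":0,"ay":0,"az":-0.05,"tx":0,"ty":0,"tz":0,"claw":1},{"ax":0,"ay":0,"az":-0.05,"tx":0,"ty":0,"tz":0,"claw":1}])

```text
time: 23.45
tool_pos: [511.5, 200.9, 126.0]
tcp_rot: [[0.009, 1.0, 0.001], [1.0, -0.009, 0.001], [0.001, 0.001, -1.0]]
force: [1.4, -2.3, -0.4]
grip_width: 32.2
grasp_force: 59.6
```

```bash
python3 tr.py
```

```text
t 23.45 tz [-0.413 -0.302  0.272] tau6 0.0124 yaw 1.5619 [ 1.4 -2.3 -0.4] dq6 22.6 [511.54 200.88 125.96] 32.2
```

Request:
move_arm(increments=[{"ax":0,"ay":0,"az":-0.05,"tx":0,"ty":0,"tz":0,"claw":1},{"ax":0,"ay":0,"az":-0.05,"tx":0,"ty":0,"tz":0,"claw":1}])

```text
time: 23.7
tool_pos: [511.6, 200.9, 126.0]
tcp_rot: [[0.109, 0.994, 0.001], [0.994, -0.109, 0.001], [0.001, 0.001, -1.0]]
force: [2.4, -2.7, -0.9]
grip_width: 31.6
grasp_force: 59.6
```

```bash
python3 tr.py
```

```text
t 23.7 tz [-0.418 -0.315  0.345] tau6 0.0205 yaw 1.462 [ 2.4 -2.7 -0.9] dq6 22.7 [511.61 200.89 125.99] 31.6
```

Request:
move_arm(increments=[{"ax":0,"ay":0,"az":-0.05,"tx":0,"ty":0,"tz":0,"claw":1}])

```text
time: 23.82
tool_pos: [511.6, 200.9, 126.0]
tcp_rot: [[0.158, 0.987, 0.001], [0.987, -0.158, 0.001], [0.001, 0.001, -1.0]]
force: [2.9, -3.2, -0.4]
grip_width: 32.1
grasp_force: 59.6
```

```bash
python3 tr.py
```

```text
t 23.82 tz [-0.448 -0.286  0.263] tau6 0.0282 yaw 1.412 [ 2.9 -3.2 -0.4] dq6 22.6 [511.59 200.89 125.98] 32.1
```

Request:
move_arm(increments=[{"ax":0,"ay":0,"az":-0.05,"tx":0,"ty":0,"tz":0,"claw":1}])

```text
time: 23.95
tool_pos: [511.6, 200.9, 126.0]
tcp_rot: [[0.207, 0.978, 0.001], [0.978, -0.207, 0.001], [0.001, 0.001, -1.0]]
force: [2.4, -2.4, -0.7]
grip_width: 32.4
grasp_force: 59.6
```

```bash
python3 tr.py
```

```text
t 23.95 tz [-0.416 -0.288  0.313] tau6 0.0375 yaw 1.362 [ 2.4 -2.4 -0.7] dq6 22.7 [511.62 200.87 125.96] 32.4
```

Request:
move_arm(increments=[{"ax":0,"ay":0,"az":-0.05,"tx":0,"ty":0,"tz":0,"claw":1}])

```text
time: 24.08
tool_pos: [511.7, 200.9, 126.0]
tcp_rot: [[0.256, 0.967, 0.001], [0.967, -0.256, 0.001], [0.001, 0.001, -1.0]]
force: [2.7, -2.4, -1.3]
grip_width: 32.0
grasp_force: 59.6
```

```bash
python3 tr.py
```

```text
t 24.07 tz [-0.444 -0.324  0.33 ] tau6 0.048 yaw 1.3121 [ 2.7 -2.4 -1.3] dq6 22.7 [511.66 200.87 126.  ] 32.0
```

Request:
move_arm(increments=[{"ax":0,"ay":0,"az":-0.05,"tx":0,"ty":0,"tz":0,"claw":1}])

```text
time: 24.2
tool_pos: [511.7, 200.9, 126.0]
tcp_rot: [[0.304, 0.953, 0.001], [0.953, -0.304, 0.001], [0.001, 0.001, -1.0]]
force: [2.2, -2.5, -1.3]
grip_width: 32.4
grasp_force: 59.6
```

```bash
python3 tr.py
```

```text
t 24.2 tz [-0.421 -0.264  0.326] tau6 0.0594 yaw 1.2621 [ 2.2 -2.5 -1.3] dq6 22.7 [511.66 200.85 125.96] 32.4
```

Request:
move_arm(increments=[{"ax":0,"ay":0,"az":-0.05,"tx":0,"ty":0,"tz":0,"claw":1}])

```text
time: 24.32
tool_pos: [511.7, 200.9, 126.0]
tcp_rot: [[0.351, 0.936, 0.001], [0.936, -0.351, 0.001], [0.001, 0.001, -1.0]]
force: [2.4, -2.1, -0.5]
grip_width: 31.9
grasp_force: 59.6
```

```bash
python3 tr.py
```

```text
t 24.32 tz [-0.36  -0.337  0.349] tau6 0.0715 yaw 1.2122 [ 2.4 -2.1 -0.5] dq6 22.7 [511.68 200.88 125.99] 31.9
```

Request:
move_arm(increments=[{"ax":0,"ay":0,"az":-0.05,"tx":0,"ty":0,"tz":0,"claw":1}])

```text
time: 24.45
tool_pos: [511.7, 200.9, 126.0]
tcp_rot: [[0.397, 0.918, 0.001], [0.918, -0.397, 0.001], [0.001, 0.001, -1.0]]
force: [3.0, -2.8, -0.8]
grip_width: 32.4
grasp_force: 59.6
```

```bash
python3 tr.py
```

```text
t 24.45 tz [-0.404 -0.339  0.336] tau6 0.0845 yaw 1.1622 [ 3.  -2.8 -0.8] dq6 22.7 [511.68 200.86 125.98] 32.4
```

Request:
move_arm(increments=[{"ax":0,"ay":0,"az":-0.05,"tx":0,"ty":0,"tz":0,"claw":1}])

```text
time: 24.58
tool_pos: [511.7, 200.9, 126.0]
tcp_rot: [[0.443, 0.897, 0.001], [0.897, -0.443, 0.001], [0.001, 0.001, -1.0]]
force: [2.1, -1.2, -0.9]
grip_width: 32.1
grasp_force: 59.6
```

```bash
python3 tr.py
```

```text
t 24.57 tz [-0.424 -0.381  0.3  ] tau6 0.0979 yaw 1.1124 [ 2.1 -1.2 -0.9] dq6 22.6 [511.67 200.87 125.95] 32.1
```

Request:
move_arm(increments=[{"ax":0,"ay":0,"az":-0.05,"tx":0,"ty":0,"tz":0,"claw":1}])

```text
time: 24.7
tool_pos: [511.7, 200.9, 126.0]
tcp_rot: [[0.487, 0.874, 0.002], [0.874, -0.487, 0.001], [0.001, 0.001, -1.0]]
force: [2.5, -2.9, -0.9]
grip_width: 32.1
grasp_force: 59.6
```

```bash
python3 tr.py
```

```text
t 24.7 tz [-0.377 -0.327  0.391] tau6 0.1119 yaw 1.0624 [ 2.5 -2.9 -0.9] dq6 22.6 [511.73 200.85 125.98] 32.1
```

Request:
move_arm(increments=[{"ax":0,"ay":0,"az":-0.012,"tx":0,"ty":0,"tz":0,"claw":1}])

```text
time: 24.82
tool_pos: [511.7, 200.8, 126.0]
tcp_rot: [[0.496, 0.868, 0.002], [0.868, -0.496, 0.001], [0.001, 0.001, -1.0]]
force: [3.6, -0.9, -1.5]
grip_width: 32.1
grasp_force: 59.6
```

```bash
python3 tr.py
```

```text
t 24.82 tz [-0.381 -0.451  0.32 ] tau6 0.3671 yaw 1.0513 [ 3.6 -0.9 -1.5] dq6 5.4 [511.73 200.84 125.99] 32.1
```

Request:
move_arm(increments=[{"ax":0,"ay":0,"az":-0.012,"tx":0,"ty":0,"tz":0,"claw":1}])

```text
time: 24.95
tool_pos: [511.7, 200.8, 126.0]
tcp_rot: [[0.508, 0.862, 0.001], [0.862, -0.508, 0.001], [0.001, 0.001, -1.0]]
force: [3.8, -1.2, -2.4]
grip_width: 32.1
grasp_force: 59.6
```

```bash
python3 tr.py
```

```text
t 24.95 tz [-0.263 -0.555  0.399] tau6 0.3078 yaw 1.0385 [ 3.8 -1.2 -2.4] dq6 5.8 [511.7  200.84 125.99] 32.1
```

Request:
move_arm(increments=[{"ax":0,"ay":0,"az":-0.012,"tx":0,"ty":0,"tz":0,"claw":1}])

```text
time: 25.08
tool_pos: [511.7, 200.8, 126.0]
tcp_rot: [[0.518, 0.855, 0.001], [0.855, -0.518, 0.001], [0.001, 0.001, -1.0]]
force: [4.7, 0.7, -3.4]
grip_width: 32.0
grasp_force: 59.6
```

```bash
python3 tr.py
```

```text
t 25.07 tz [-0.158 -0.671  0.417] tau6 0.3132 yaw 1.0257 [ 4.7  0.7 -3.4] dq6 5.7 [511.71 200.83 126.  ] 32.0
```

Both torque readings put the rise at about 0.115 N m. One last nudge to centre it in the band, then let go.

Request:
move_arm(increments=[{"ax":0,"ay":0,"az":-0.013,"tx":0,"ty":0,"tz":0,"claw":1},{"ax":0,"ay":0,"az":-0.012,"tx":0,"ty":0,"tz":0,"claw":1}])

```text
time: 25.32
tool_pos: [511.7, 200.8, 126.0]
tcp_rot: [[0.54, 0.842, 0.001], [0.842, -0.54, 0.001], [0.001, 0.001, -1.0]]
force: [5.2, -0.7, -3.9]
grip_width: 32.1
grasp_force: 59.7
```

```bash
python3 tr.py
```

```text
t 25.32 tz [-0.078 -0.787  0.374] tau6 0.3262 yaw 1.0001 [ 5.2 -0.7 -3.9] dq6 5.4 [511.72 200.81 126.  ] 32.1
```

Request:
move_arm(increments=[{"ax":0,"ay":0,"az":0,"tx":0,"ty":0,"tz":0,"claw":-1},{"ax":0,"ay":0,"az":0,"tx":0,"ty":0,"tz":0,"claw":-1},{"ax":0,"ay":0,"az":0,"tx":0,"ty":0,"tz":0,"claw":-1},{"ax":0,"ay":0,"az":0,"tx":0,"ty":0,"tz":0,"claw":-1},{"ax":0,"ay":0,"az":0,"tx":0,"ty":0,"tz":0,"claw":-1},{"ax":0,"ay":0,"az":0,"tx":0,"ty":0,"tz":0,"claw":-1},{"ax":0,"ay":0,"az":0,"tx":0,"ty":0,"tz":0,"claw":-1}])

```text
time: 26.2
tool_pos: [511.1, 200.4, 126.0]
tcp_rot: [[0.54, 0.842, -0.0], [0.842, -0.54, 0.0], [0.0, -0.0, -1.0]]
force: [0.0, 0.4, -0.2]
grip_width: 85.2
grasp_force: 0.0
```

Request:
move_arm(increments=[{"ax":0,"ay":0,"az":0,"tx":0,"ty":0,"tz":15,"claw":-1},{"ax":0,"ay":0,"az":0,"tx":0,"ty":0,"tz":25,"claw":-1},{"ax":0,"ay":0,"az":0,"tx":0,"ty":0,"tz":35,"claw":-1},{"ax":0,"ay":0,"az":0,"tx":0,"ty":0,"tz":35,"claw":-1},{"ax":0,"ay":0,"az":0,"tx":0,"ty":0,"tz":30,"claw":-1},{"ax":0,"ay":0,"az":0,"tx":0,"ty":0,"tz":15,"claw":-1},{"ax":0,"ay":0,"az":0,"tx":0,"ty":0,"tz":0,"claw":-1},{"ax":0,"ay":0,"az":0,"tx":0,"ty":0,"tz":0,"claw":-1}])

```text
time: 27.2
tool_pos: [510.2, 200.2, 279.6]
tcp_rot: [[0.54, 0.842, -0.002], [0.842, -0.54, -0.001], [-0.002, -0.002, -1.0]]
force: [-0.1, -0.4, 0.2]
grip_width: 85.1
grasp_force: 0.0
```

Run:
```python
from h import *
s=robot.read_state();print(s['time'],s['tool_pos'],s['force'],s['grip_width'])
w=cam('wrist');sc=cam('scene')
k=lambda im,u,v,r:cv2.resize(im[v-r:v+r,u-r:u+r],(400,400),interpolation=cv2.INTER_CUBIC)
cv2.imwrite('pics/g9.png',np.hstack([k(w['frame'],280,200,100),k(sc['frame'],290,200,70)]))
```

```text
27.2 [510.2452614  200.15014828 279.60836447] [-0.07786037 -0.39659082  0.15986659] 85.10485761445105
```

View pics/g9.png

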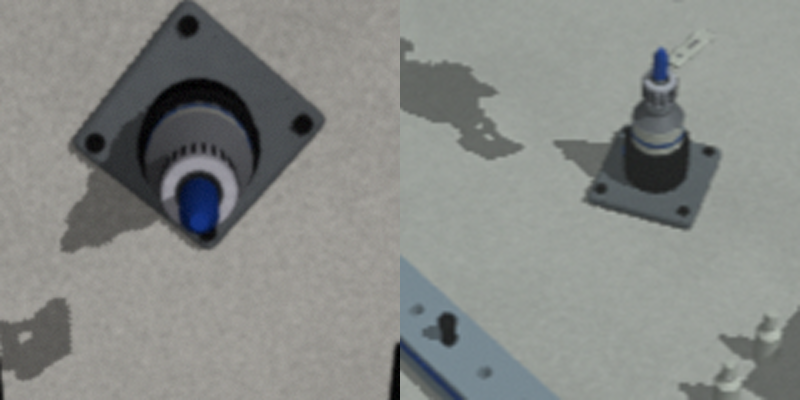

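The pestle stands in the nut (wrist crop: tip at about (203,225); scene crop: pestle at (660,65)), and everything else is undisturbed. A last height check on the tip before handing in.

Run:
```python
from h import *
w=cam('wrist');sc=cam('scene')
def blob(c,near):
    m=cv2.inRange(cv2.cvtColor(c['frame'],cv2.COLOR_BGR2HSV),(105,110,20),(130,255,255));n,l,s,ce=cv2.connectedComponentsWithStats(m)
    i=min((i for i in range(1,n) if s[i,4]>20),key=lambda i:np.hypot(*(ce[i]-near)));return s[i],ce[i]
a=blob(w,proj(w,[511,201,170]));b=blob(sc,proj(sc,[511,201,170]));print(a,b,tri(w,a[1],sc,b[1]))
for top in (188,196.5):
  print(top,proj(w,[511.3,201,top]),proj(w,[511.3,201,top-34]),proj(sc,[511.3,201,top]),proj(sc,[511.3,201,top-34]))
```

```text
(array([270, 188,  20,  30, 483], dtype=int32), array([279.31677019, 202.43478261])) (array([309, 147,   5,  11,  43], dtype=int32), array([310.81395349, 152.46511628])) (array([511.73376897, 201.29053635, 166.39044392]), np.float64(1.170848617920055))
188 [279.56712886 211.03157816] [279.43336428 198.03691359] [310.68094647 146.67913504] [310.2934152  155.59398874]
196.5 [279.60624623 214.82967623] [279.4638076  200.99527983] [310.7795517  144.40296357] [310.38927532 153.39333756]
```

```bash
python3 -c "
from plant import robot
print(robot.hand_in())"
```

```text
the job is handed in; nothing more can be done
None
```

The blue pestle is in the drive with its foot on the backstop, about 37.5 mm below the mouth. The collet nut is tightened by an estimated 0.12–0.13 N m, within the finger-tight range; the gripper is clear and the job was handed in at about 27 s. The spring balls gave no clear force reading on the way down, so I took the foot to be past them from its measured depth and from a firm stop at about 8 N.

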